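# Send the marker kit into the filming bay

### The arm

A 7-joint arm with a two-finger parallel gripper is mounted at the origin on the work surface. World frame = base frame: x ahead of the robot, y to its left, z up, the work surface at z = 0. Lengths are in mm, angles in rad, forces in N, time in s.
With the tool pointing down it reaches from about 400 to 875 mm from the base axis. Payload 4.4 kg.
Tool frame: the origin (TCP) lies midway between the tips of the shut fingers; the grasp point (between the pads) lies 19 mm behind it; z points along the fingers, y is the line along which they close (so a half turn about z gives the same grasp; the last joint's range is limited). The gripper opens to 85 mm and grips with 20 to 120 N. Pads are 22 mm wide; open, the fingers measure 114 mm over their backs; the gripper's body (76 mm by 85 mm) begins 54 mm behind the grasp point. The pads swing forward as they close: fully open they stand 13 mm farther back than shut.
Start: joints at [1.119, 0.628, 0.038, 1.517, -0.027, 0.996, -0.02], TCP at [244.623, -602.227, 231.313] pointing down, gripper open.
Joint ranges: [-3.06, 3.06], [-0.37, 2.12], [-1.25, 1.32], [0.18, 2.47], [-1.1, 4.24], [0.23, 1.98], [-2.94, 2.94]. Speed limits (rad/s): [2.57, 2.57, 3.14, 3.14, 3.14, 3.14, 3.14].

### API

Orientations are given as [roll, pitch, yaw] about the fixed x, y, z axes, in that order (R = Rz(yaw) Ry(pitch) Rx(roll)).
In Python, from cell import ctrl gives the robot as it stands. The module is installed in compiled form; this text tells all that it offers.
- The arm moves only by the tool step_arm, never from a script. Its argument "commands" is one flat list of numbers, 7 for each row, row after row: the shift along the tool's x, y, z in cm, then the turn, a rotation vector about the tool's x, y, z in rad, then the opening, from 0 (shut) to 1 (fully open). A call has 1 to 10 rows; each row is the pose to reach, as a shift and turn from the pose commanded when the call began, along the tool's axes at that moment; what a row does not reach only later rows make up. A row lasts 1/10 s, in which the tool goes at most 50 mm and 8.59 degrees, less where a joint would pass 70% of its speed; a pose out of reach is approached as far as the arm can. A call with a gripper value outside its range is refused whole. The fingers move at their own pace and stop on an object; the grip force is fixed at half the most. Time passes only in rows, so rows that repeat a pose let the fingers close. It gives the time, the measured TCP pose, the force, the opening and the grip force at its end, in the units of the state.
- ctrl.read_state(): the state, without advancing time (a new reading comes with each control period).
- ctrl.get_image(name): name is "scene" or "top"; returns a dict with "image" (480x640x3 uint8, red, green, blue), "range_z" (480x640 float32, mm along the optical axis (not along the pixel's ray), 0 where there is no reading), "vfov" (degrees; the focal length in pixels is half the picture's height over the tangent of half this angle, whatever the lens; pixels are square), "cx", "cy" (the principal point, pixels), "world_to_cam" (4x4, takes a point from world to camera coordinates). Camera axes: x right, y down, z forward; pixel columns grow to the right and rows downward; lengths in mm; the calibration is good to about 2 mm. A picture is of the moment at which its call begins.
- ctrl.finish_job(): hands the job in; it is judged then, once.
The state is a dict: "clock": time; "qpos": joint angles; "qd": joint speeds; "tau": joint torques, N m; "eef_pos": TCP position; "tool_rot": TCP orientation; "force": force on the tool from outside, world axes, zero at the start; "torque": the same for the moment, N m; "width": finger opening in mm; "gripper_force": force on a finger pad.
Only numpy, scipy, OpenCV 4.12 (cv2) and the standard library are available. Lean on these libraries where they do the work, as an engineer would, in place of code of your own. Each camera call takes 0.05 s, during which the arm holds its last target. There are 200 camera calls.

### The job

Stand every marker from the sloped rest upright, cap up, in the cups of the teal tote while it waits on the rollers in front of the bay. Then slide the red gate open, push the tote along the rollers fully home against the yellow end stop with its markers still standing, slide the gate fully closed behind it, and finally press the green call button all the way down. Do not disturb the other things on the table, and keep the tote level.

Things in the scene. Friction and masses are not known exactly. Their poses are not given: they have to be found in the camera images.
- track: Fixed roller track; its y axis runs along it towards the bay, x across, z up; origin on the table under the centre line. 15 grey rollers turn easily (tops 55 mm above the table; rolling the tote takes 1 to 2 N) from a rear lip (68 mm high, inner face y = -335 mm) to the end stop. Guide walls 6 mm thick, 108 mm apart inside, 75 mm high up to y = +10 mm; from there the bay's light grey cheeks, 100 mm high.
- bay_home (a point): Point on the track's centre line at roller-top height where the tote's origin lies when the tote is fully home against the end stop (y = +145 mm of the track). Same axes as the track.
- bay_stop (a point): Middle of the inner face of the yellow end stop, a fixed wall 120 mm wide and 110 mm high above the table, at roller-top height (y = +260 mm of the track). Same axes as the track.
- gate (a joint): Slide of the red gate bar across the bay's mouth (y = +13 mm of the track), m: 0 = closed (bar tip 5 mm short of the centre line), 0.06 = fully open, drawn along the track's -x, towards the robot. Stays where left, friction 1.5 N. Bar 14 mm thick, 62 to 82 mm above the table. A tote that is home leaves 10 mm to the closed gate.
- gate_grip (a point): Grip point on the gate's upright black knob (22 mm diameter; top 9 mm above this point, foot on the red bar 26 mm below it), 108 mm above the table; moves with the gate. 24 mm free to the guide wall when closed. Under it a fixed grey bracket, 60 mm high, 30 mm wide, stands out to 185 mm from the track's centre line. Same axes as the track.
- tote: Teal tote, open tray 100 (x, across the track) x 230 (y, along it) x 50 mm high, walls 4 mm, 0.35 to 0.65 kg, on the rollers outside the bay at first, axes nearly parallel to the track's; origin at the centre of its underside. Four white square cups along its y axis (at y = -50, -2, 46, 94 mm), 24 mm inside, 30 mm outside, rims 76 mm and floors 4 mm above the underside.
- rest: Fixed wooden marker rest, 196 mm wide (y); board with four grooves at y = -72, -24, 24, 72 mm; origin at the centre of its underside. A marker in a groove leans 40 degrees from vertical, cap towards the rest's +x (away from the robot); its upper 70 mm stick out free above the board, 32 mm clear of the next marker.
- rest_edge (a point): Middle of the rest's upper edge, on the line of the markers' axes, 80 mm along them from their feet and 83 mm above the table; the wood is nowhere higher.
- call_top (a point): Centre of the top of the green call button (32 mm diameter), 53 mm above the table, on a grey console 80 x 80 x 35 mm.
- call (a joint): Travel of the call button, m: 0 = up, 0.006 = fully pressed straight down (5 N); it springs back.
- cup0 (a point): Centre of the mouth of cup 0 of the tote, level with its rim (72 mm above the cup's floor); moves with the tote. Same axes as the tote.
- marker0: Round marker with a red cap, 16 mm diameter, 150 mm long, 30 g, white barrel, foot tapering to 9 mm over its lowest 12 mm, cap the upper 60 mm. Origin at the centre of its foot, z axis from the foot to the cap. May be absent.
- cup1 (a point): Centre of the mouth of cup 1 of the tote, level with its rim (72 mm above the cup's floor); moves with the tote. Same axes as the tote.
- marker1: Round marker with a blue cap, 16 mm diameter, 150 mm long, 30 g, white barrel, foot tapering to 9 mm over its lowest 12 mm, cap the upper 60 mm. Origin at the centre of its foot, z axis from the foot to the cap. May be absent.
- cup2 (a point): Centre of the mouth of cup 2 of the tote, level with its rim (72 mm above the cup's floor); moves with the tote. Same axes as the tote.
- marker2: Round marker with a green cap, 16 mm diameter, 150 mm long, 30 g, white barrel, foot tapering to 9 mm over its lowest 12 mm, cap the upper 60 mm. Origin at the centre of its foot, z axis from the foot to the cap. May be absent.
- cup3 (a point): Centre of the mouth of cup 3 of the tote, level with its rim (72 mm above the cup's floor); moves with the tote. Same axes as the tote.
- marker3: Round marker with an orange cap, 16 mm diameter, 150 mm long, 30 g, white barrel, foot tapering to 9 mm over its lowest 12 mm, cap the upper 60 mm. Origin at the centre of its foot, z axis from the foot to the cap. May be absent.
- mouse: black computer mouse, 60 x 100 x 30 mm; origin at the centre of its underside. Bystander.
- tape_roll: yellow roll of tape lying flat, 84 mm across, 20 mm tall; origin at the centre of its underside. Bystander.
- paint_jar: paint jar with a blue cap, 48 mm across, 60 mm tall; origin at the centre of its underside. Bystander.
- glue_bottle: white glue bottle with an orange cap, 44 mm across, 120 mm tall; origin at the centre of its underside. Bystander.
- snowman: white snowman puppet, 68 mm across, 100 mm tall; origin at the centre of its underside. Bystander.
- eraser: blue eraser block, 22 x 55 x 12 mm; origin at the centre of its underside. Bystander.
Not all that is in view belongs to the job. Leave any pink or purple look-alike of the part that bears call_top alone. What is shaped like the marker3 but purple is not meant.

How it is judged:
By the outcome, as a careful person would: the job done as asked, in the order asked, and still so for the second after the job is handed in, with the robot touching nothing.
Of marker0, marker1, marker2, marker3 only 2 to 4 are there at a start; the rules pass over those that are not, and their reading is None.
At some moment in a run one of tote may be knocked a few centimetres aside while the robot is not near it.
It also fails if it takes over 210 s, if anything falls off the work surface, if the arm or the gripper's body presses on something with over 40 N, if the wrist force passes 120 N, or if a joint passes its speed limit or range.

## Working session

There is one attempt and no reset: what is moved stays moved. The work goes in short steps, Python scripts to look and compute and a tool call to move; the robot and the scene stay as the last step left them, time stands still between calls to the robot, and variables do not carry over. Pictures are saved under pics/ and viewed, at most 14 in all, crops included, and the job is handed in when it is done.

Besides the shell and the picture viewer there is one more tool, called by a JSON object that holds its "op" and its "data", one argument or row to a line. step_arm: Moves the arm, as the interface text tells. Its arguments: {"type":"object","properties":{"commands":{"type":"array"}},"required":["commands"]}

```bash
mkdir -p pics; ls
cat > h.py <<'E'
import numpy as np, cv2
from cell import ctrl
def grab(n):
    d=ctrl.get_image(n); d['f']=240/np.tan(np.radians(d['vfov'])/2); d['T']=np.array(d['world_to_cam']); return d
def cloud(d):
    v,u=np.mgrid[0:480,0:640]; z=d['range_z']
    p=np.stack([(u-d['cx'])/d['f']*z,(v-d['cy'])/d['f']*z,z],-1)
    R=d['T'][:3,:3];t=d['T'][:3,3]
    return (p-t)@R
def ray(d,u,v,h):
    R=d['T'][:3,:3];c=-R.T@d['T'][:3,3]
    w=R.T@np.array([(u-d['cx'])/d['f'],(v-d['cy'])/d['f'],1]); return c+w*(h-c[2])/w[2]
def save(d,n): cv2.imwrite('pics/'+n,cv2.cvtColor(d['image'],cv2.COLOR_RGB2BGR))
E
python3 - <<'E'
from h import *
for n in('scene','top'):
    d=grab(n); save(d,n+'0.png'); np.savez(n+'0.npz',**{k:d[k] for k in('image','range_z','T','f','cx','cy')})
    print(n,d['f'],d['cx'],d['cy'],-d['T'][:3,:3].T@d['T'][:3,3], (d['range_z']>0).mean())
print(ctrl.read_state())
E
```

```text
pics
scene 555.1213982954264 315.40399199890106 236.85913116730615 [1764.87775816 -230.61439562  992.66776399] 0.9960026041666666
top 588.3206446463117 309.5448545070016 233.3756731634368 [2.83610605e+02 1.01447655e+00 1.40898547e+03] 0.9958723958333333
{'clock': 0.1, 'qpos': array([ 1.11917015,  0.62924508,  0.0384341 ,  1.51826783, -0.02700884,
        0.99630519, -0.01996849]), 'qd': array([ 0.00037274, -0.00229035,  0.00041181, -0.00343529,  0.00054995,
       -0.0003528 , -0.00052347]), 'tau': array([ 2.38928900e-03, -5.64533329e+01,  1.23013727e+00, -1.93972385e+01,
        1.12789683e-02,  5.43588380e-03, -7.84746049e-06]), 'eef_pos': array([ 244.43631727, -601.68210036,  230.48645078]), 'tool_rot': array([-3.13988462e+00,  3.09183858e-06,  3.85861506e-01]), 'force': array([-0.14267986,  0.29540944,  0.17031905]), 'torque': array([-0.0415781 , -0.03104316, -0.01485317]), 'gripper_force': 0.0, 'width': 85.15087440637294}
```

View pics/scene0.png

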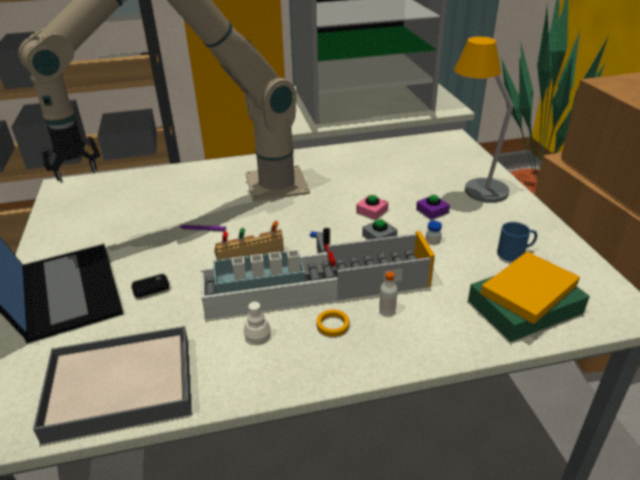

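View pics/top0.png

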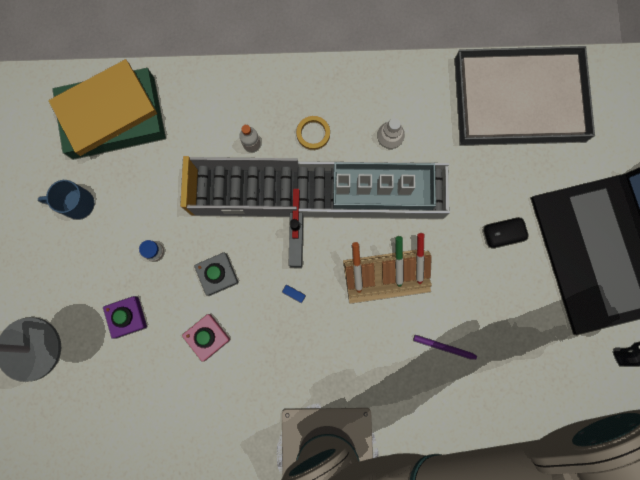

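The scene view shows three markers (red, green, orange) in the rest, the tote left of the gate, and the gate closed. In the top view, the caps are at about (420,245), (399,248) and (356,255). The cups are at (343..408,181), the gate knob at (295,225), and the grey console with the green button at (214,273). The pink and purple consoles are decoys.

```bash
cat >> h.py <<'E'
def parts(d,mask,amin=15):
    n,l,s,c=cv2.connectedComponentsWithStats(mask.astype(np.uint8))
    return [(l==i,s[i],c[i]) for i in range(1,n) if s[i][4]>=amin]
def hsv(d): return cv2.cvtColor(d['image'],cv2.COLOR_RGB2HSV).astype(int)
def inn(H,lo,hi): return np.all((H>=lo)&(H<=hi),-1)
E
python3 - <<'E'
from h import *
np.set_printoptions(precision=1,suppress=True)
d=grab('top');P=cloud(d);H=hsv(d)
def rep(name,m,am=15):
    for k,s,c in parts(d,m,am):
        q=P[k]; q=q[np.isfinite(q).all(1)]
        print(name,'px',c,s[4],'med',np.median(q,0),'z95',np.percentile(q[:,2],[5,95]))
print('table',np.median(P[300:330,500:520].reshape(-1,3),0))
V=np.zeros((480,640),bool);V[130:310,170:460]=1
rep('red',V&(inn(H,(0,150,60),(6,255,255))|inn(H,(174,150,60),(180,255,255))))
rep('orange',V&inn(H,(7,170,100),(16,255,255)))
rep('green',V&inn(H,(45,80,30),(85,255,255)))
rep('blue',V&inn(H,(100,130,60),(125,255,255)))
rep('yellow',V&inn(H,(19,150,100),(32,255,255)))
rep('high',V&(P[...,2]>121)&(P[...,2]<140),5)
# teal tote rim points (z~105)
m=V&(P[...,2]>98)&(P[...,2]<111)&inn(H,(85,20,60),(105,255,255)); rep('teal rim',m,30)
pts=P[m][:,:2].astype(np.float32); print('tote rect',cv2.minAreaRect(pts))
# guide walls z~75
m=V&(P[...,2]>68)&(P[...,2]<82)&(P[...,0]>500)&(P[...,1]<0); rep('walls',m,60)
m=V&(P[...,2]>92)&(P[...,2]<108)&(P[...,1]>60); rep('cheek/stop',m,40)
m=inn(H,(8,60,60),(20,255,255))&V&(P[...,2]>74)&(P[...,2]<92); rep('wood',m,20)
m=inn(H,(0,0,0),(180,255,60))&V&(P[...,2]>105)&(P[...,2]<125); rep('knob',m,20)
E
```

```text
table [ 309.1 -438.1   -0.7]
red px [295.5 202.5] 153 med [576.4  58.4  81. ] z95 [76.4 86.3]
red px [294.7 234.1] 39 med [500.   61.4  81.3] z95 [77.4 85.4]
red px [420.3 244.5] 137 med [ 463.3 -215.8  123.9] z95 [ 98.3 141.8]
orange px [246.  130.9] 19 med [736.  168.1 119.3] z95 [114.7 122.7]
orange px [355.8 254. ] 113 med [445.5 -73.9 122. ] z95 [100.2 139.6]
green px [398.6 247.6] 136 med [ 457.4 -168.   123.8] z95 [ 99.1 140.4]
green px [213.3 272.4] 168 med [419.1 253.3  55.2] z95 [47.1 60.3]
blue px [293.5 293.3] 170 med [369.9  69.2  11. ] z95 [ 6.3 15.3]
yellow px [312.5 140.2] 182 med [739.7  19.   19.1] z95 [14.2 25. ]
yellow px [184.7 181.5] 247 med [622.8 309.8 109.4] z95 [105.3 113.4]
high px [244.8 131.2] 5 med [734.2 170.2 122.2] z95 [121.3 124. ]
high px [343.1 180.4] 84 med [612.7 -50.4 129.4] z95 [122.8 135. ]
high px [364.6 180.7] 114 med [609.8 -98.9 128.9] z95 [122.4 134.7]
high px [386.2 182.1] 84 med [ 599.5 -146.4  130. ] z95 [123.3 134.2]
high px [407.5 181.4] 97 med [ 605.1 -193.5  128.6] z95 [122.2 133.1]
high px [293.9 223.4] 75 med [517.4  61.1 125.8] 
[... 261 characters left out ...]
589.4 -148.8  103.6] z95 [ 99.1 108.5]
tote rect ((607.3670043945312, -144.52230834960938), (229.00555419921875, 100.95284271240234), 88.05986785888672)
walls px [421.7 169.4] 60 med [ 650.6 -240.    77.6] z95 [69.6 80.9]
walls px [385.3 210.8] 421 med [ 551.  -153.6   74.1] z95 [69.3 78.7]
cheek/stop px [231.6 182.5] 811 med [628.1 208.3  98.9] z95 [ 93.1 106.2]
wood px [189.7 182.2] 87 med [627.7 304.7  83.2] z95 [75.  90.8]
wood px [427.  256.2] 49 med [ 442.6 -237.2   79.2] z95 [75.5 85.2]
wood px [409.2 258.9] 96 med [ 436.9 -196.6   78.5] z95 [74.5 84.5]
wood px [377.8 263.1] 222 med [ 429.4 -128.6   78.1] z95 [74.5 85. ]
wood px [349.2 266.9] 56 med [422.  -60.   78.5] z95 [74.8 83.4]
```

Run:
```python
from h import *
np.set_printoptions(precision=1,suppress=True)
d=grab('top');P=cloud(d);H=hsv(d)
V=np.zeros((480,640),bool);V[130:310,170:460]=1
def rays(k,h): 
    v,u=np.nonzero(k); return np.array([ray(d,a,b,h) for a,b in zip(u,v)])
# near wall
m=V&(P[...,2]>69)&(P[...,2]<81)&(P[...,0]>530)&(P[...,0]<570)&(P[...,1]<20)&(P[...,1]>-290)
q=rays(m,75); a=np.polyfit(q[:,1],q[:,0],1); print('near wall x=',a, 'resid',np.std(q[:,0]-np.polyval(a,q[:,1])))
m=V&(P[...,2]>69)&(P[...,2]<81)&(P[...,0]>640)&(P[...,0]<680)&(P[...,1]<20)&(P[...,1]>-290)
q=rays(m,75); a=np.polyfit(q[:,1],q[:,0],1); print('far wall',a)
m=V&(P[...,2]>94)&(P[...,2]<107)&(P[...,1]>70)&(P[...,1]<290)
for lo,hi in((540,600),(640,700)):
    k=m&(P[...,0]>lo)&(P[...,0]<hi); q=rays(k,100); a=np.polyfit(q[:,1],q[:,0],1); print('cheek',a,len(q))
k=max(parts(d,V&inn(H,(19,150,100),(32,255,255))&(P[...,2]>98)),key=lambda t:t[1][4])[0]
q=rays(k,110);print('stop rect',cv2.minAreaRect(q[:,:2].astype(np.float32)))
# cups: white low saturation near rim
m=V&(H[...,1]<40)&(H[...,2]>150)&(P[...,2]>110)&(P[...,0]>580)&(P[...,0]<640)
for k,s,c in parts(d,m,30):
    q=rays(k,131); print('cup',c,cv2.minAreaRect(q[:,:2].astype(np.float32)))
# knob
m=V&(H[...,2]<60)&(P[...,2]>105)
for k,s,c in parts(d,m,20): q=rays(k,117);print('knob',c,s[4],cv2.minAreaRect(q[:,:2].astype(np.float32)))
# green button
q=rays(parts(d,V&inn(H,(45,80,30),(85,255,255)),60)[-1][0],53);print('button',q.mean(0),cv2.minEnclosingCircle(q[:,:2].astype(np.float32)))
# caps
for n,m in dict(red=inn(H,(0,150,60),(6,255,255))|inn(H,(174,150,60),(180,255,255)),orange=inn(H,(7,170,100),(16,255,255)),green=inn(H,(45,80,30),(85,255,255))).items():
    m=m&V&(P[...,2]>92)&(P[...,0]<500)&(P[...,1]<0)
    k=max(parts(d,m),key=lambda t:t[1][4])[0]
    v,u=np.nonzero(k)
    # lines at top and low ends of cap, on axis at s=90 and s=150
    lo=v>v.max()-3; hi=v<v.min()+3
    A=ray(d,u[lo].mean(),v.max()+.5,90.7+4);B=ray(d,u[hi].mean(),v.min()-.5,136.6)
    print(n,'cap low',A,'cap top',B,'mid',ray(d,u.mean(),v.mean(),119), 'px rows',v.min(),v.max())
# wood top edge line
m=inn(H,(8,60,60),(20,255,255))&V&(P[...,2]>60)&(P[...,0]<500)
q=rays(m,80); print('wood',cv2.minAreaRect(q[:,:2].astype(np.float32)))
m=m&(P[...,2]>74);q=rays(m,82);a=np.polyfit(q[:,1],q[:,0],1);print('edge',a,q[:,1].min(),q[:,1].max())
# scene cross-check
d=grab('scene');P=cloud(d);H=hsv(d)
for n,m in dict(red=inn(H,(0,150,60),(6,255,255))|inn(H,(174,150,60),(180,255,255)),orange=inn(H,(7,170,100),(16,255,255)),green=inn(H,(45,80,30),(85,255,255))).items():
    for k,s,c in parts(d,m,8):
        if 150<c[0]<420 and 210<c[1]<270: print('scene',n,c,s[4],np.median(P[k],0))
```

```text
near wall x= [  0.  556.9] resid 4.138509828206944
far wall [  0.  666.2]
cheek [  0.  555.9] 266
cheek [  0.  669.4] 286
stop rect ((623.1396484375, 309.9347839355469), (11.336770057678223, 115.06031036376953), 87.87679290771484)
cup [407.9 179.4] ((605.8330688476562, -194.4228973388672), (26.64164924621582, 27.92702865600586), 87.45099639892578)
knob [294.  223.8] 82 ((517.126220703125, 61.5435791015625), (17.894258499145508, 22.718416213989258), 89.07722473144531)
button [418.9 253.5  53. ] ((418.9120788574219, 253.49522399902344), 17.102785110473633)
red cap low [ 442.8 -218.8   94.7] cap top [ 488.2 -215.4  136.6] mid [ 464.2 -216.6  119. ] px rows 233 255
orange cap low [425.7 -76.2  94.7] cap top [469.4 -72.  136.6] mid [446.4 -74.  119. ] px rows 243 264
green cap low [ 437.1 -171.3   94.7] cap top [ 482.7 -167.2  136.6] mid [ 458.4 -168.6  119. ] px rows 236 258
wood ((490.80218505859375, 56.578887939453125), (605.8702392578125, 156.24803161621094), 67.8434066772461)
edge [  0.1 443.1] -245.6418815233493 307.21908008181146
scene red [224.4 235.9] 34 [ 481.2 -216.7  134.2]
scene red [330.2 255.7] 103 [584.5  57.1  84. ]
scene orange [275.1 223.9] 14 [467.1 -73.1 137.8]
scene green [379.5 223.4] 78 [425.8 251.1  58. ]
scene green [241.4 232.4] 32 [ 474.3 -169.6  133.7]
```

```bash
cat > plan.py <<'E'
import sys,json,os
from h import *
from scipy.spatial.transform import Rotation as Ro
PT=-0.036; PR=0.122   # yaw of track, of rest
def rot(th,psi): return Ro.from_euler('xyz',[np.pi,th,psi])
AX=np.array([np.sin(np.radians(40))*np.cos(PR),np.sin(np.radians(40))*np.sin(PR),np.cos(np.radians(40))])
def trk(dx,dy): return np.array([dx*np.cos(PT)-dy*np.sin(PT),dx*np.sin(PT)+dy*np.cos(PT),0])
def plan(targets,base='cmd'):
    s=ctrl.read_state()
    if base=='cmd' and os.path.exists('cmd.json'):
        c=json.load(open('cmd.json'));p0=np.array(c['p']);R0=Ro.from_quat(c['q'])
    else: p0=np.array(s['eef_pos']);R0=Ro.from_euler('xyz',s['tool_rot'])
    print('clock',s['clock'],'cmd',p0.round(1),'meas',s['eef_pos'].round(1),s['tool_rot'].round(3),'F',s['force'].round(1))
    for p,R in targets:
        sh=np.round(R0.inv().apply(np.array(p)-p0)/10,2);rv=np.round((R0.inv()*R).as_rotvec(),3)
        print(*[f'{x:g},' for x in [*sh,*rv]])
        pe=p0+R0.apply(sh*10);Re=R0*Ro.from_rotvec(rv)
    json.dump(dict(p=list(pe),q=list(Re.as_quat())),open('cmd.json','w'))
E
python3 - <<'E'
from plan import *
json.dump(dict(p=[244.623,-602.227,231.313],q=list(rot(0,0.386).as_quat())),open('cmd.json','w'))
R=rot(np.radians(40),PR); g=np.array([464.8,-216.9,113.6])-17*AX
print(g,g+80*AX)
plan([(g+80*AX,R)])
E
```

```text
[ 453.95383145 -218.22983688  100.57724447] [ 504.99462462 -211.97178096  161.86079992]
clock 0.25 cmd [ 244.6 -602.2  231.3] meas [ 244.5 -602.   230.9] [-3.141 -0.     0.386] F [-0.8 -0.3 -0. ]
38.81, -26.35, 6.95, 0.092, -0.694, 0.253,
```

{"op": "step_arm", "data": {
  "commands": [38.81,-26.35,0,0.092,-0.694,0.253,0.4,38.81,-26.35,0,0.092,-0.694,0.253,0.4,38.81,-26.35,0,0.092,-0.694,0.253,0.4,38.81,-26.35,0,0.092,-0.694,0.253,0.4,38.81,-26.35,0,0.092,-0.694,0.253,0.4,38.81,-26.35,0,0.092,-0.694,0.253,0.4,38.81,-26.35,0,0.092,-0.694,0.253,0.4,38.81,-26.35,0,0.092,-0.694,0.253,0.4,38.81,-26.35,0,0.092,-0.694,0.253,0.4,38.81,-26.35,6.95,0.092,-0.694,0.253,0.4]
}}

```text
clock: 1.25
eef_pos: [507.5, -214.0, 187.0]
tool_rot: [3.141, 0.685, 0.129]
force: [1.1, 0.4, -1.1]
width: 34.2
gripper_force: 0.0
```

Run:
```python
from plan import *
R=rot(np.radians(40),PR); g=np.array([464.8,-216.9,113.6])-17*AX
print(ctrl.read_state()['qpos'].round(2))
plan([(g+80*AX,R)])
```

```text
[ 0.09  0.92  0.25  1.3   0.07  1.57 -1.15]
clock 1.25 cmd [ 505.  -212.   161.8] meas [ 507.5 -214.   187. ] [3.141 0.685 0.129] F [ 1.1  0.4 -1.1]
-0, -0, -0.01, 0, -0, 0,
```

{"op": "step_arm", "data": {
  "commands": [0,0,0,0,0,0,0.4,0,0,0,0,0,0,0.4]
}}

```text
clock: 1.45
eef_pos: [499.5, -219.5, 184.2]
tool_rot: [3.141, 0.702, 0.122]
force: [-0.6, 0.2, 0.6]
width: 34.6
gripper_force: 0.0
```

Run:
```python
from plan import *
R=rot(np.radians(40),PR); g=np.array([464.8,-216.9,113.6])-17*AX
plan([(g+80*AX,R),(g,R)],'meas')
```

```text
clock 1.45 cmd [ 499.5 -219.5  184.2] meas [ 499.5 -219.5  184.2] [3.141 0.702 0.122] F [-0.6  0.2  0.6]
1.93, -0.68, 1.29, 0.001, 0.004, -0,
1.96, -0.69, 9.29, 0.001, 0.004, -0,
```

{"op": "step_arm", "data": {
  "commands": [1.93,-0.68,1.29,0,0.004,0,0.4,1.93,-0.68,1.29,0,0.004,0,0.4,1.93,-0.68,3.3,0,0.004,0,0.4,1.95,-0.68,5.3,0,0.004,0,0.4,1.95,-0.68,7.3,0,0.004,0,0.4,1.96,-0.69,9.29,0,0.004,0,0.4,1.96,-0.69,9.29,0,0.004,0,0.4,1.96,-0.69,9.29,0,0.004,0,0,1.96,-0.69,9.29,0,0.004,0,0,1.96,-0.69,9.29,0,0.004,0,0]
}}

```text
clock: 2.45
eef_pos: [455.5, -218.4, 101.8]
tool_rot: [3.14, 0.694, 0.12]
force: [1.6, -0.7, 6.8]
width: 14.6
gripper_force: 58.3
```

```bash
cat >> plan.py <<'E'
CUPY=[-50,-2,46,94]
def tote(d=None):
    "cup rims & tote rim measured in the top view"
    d=d or grab('top');P=cloud(d);H=hsv(d);V=np.zeros((480,640),bool);V[130:225,170:460]=1
    m=V&(P[...,2]>98)&(P[...,2]<111)&inn(H,(85,20,60),(105,255,255))&(P[...,0]>545)&(P[...,0]<670)
    v,u=np.nonzero(m);q=np.array([ray(d,a,b,105) for a,b in zip(u,v)])[:,:2].astype(np.float32)
    r=cv2.minAreaRect(q);print('tote',np.round(r[0],1),np.round(r[1],1),round(r[2],2))
    return d
E
python3 - <<'E'
from plan import *
np.set_printoptions(precision=3,suppress=True)
s=ctrl.read_state();print(s['width'],s['eef_pos'].round(1),s['gripper_force'])
d=tote(); save(d,'top1.png')
R=rot(np.radians(40),PR); g=s['eef_pos']
V=cv2.resize(d['image'][150:310,280:460],None,fx=4,fy=3.5,interpolation=cv2.INTER_CUBIC); cv2.imwrite('pics/top1c.png',V[...,::-1])
E
```

```text
14.554050421598676 [ 455.5 -218.4  101.8] 58.31722676753998Traceback (most recent call last):
  File "<stdin>", line 4, in <module>
  File "plan.py", line 24, in tote
    v,u=np.nonzero(m);q=np.array([ray(d,a,b,105) for a,b in zip(u,v)])[:,:2].astype(np.float32)
                        ~~~~~~~~~~~~~~~~~~~~~~~~~~~~~~~~~~~~~~~~~~~~~~^^^^^^
IndexError: too many indices for array: array is 1-dimensional, but 2 were indexed
```

Run:
```python
from plan import *
s=ctrl.read_state(); p=s['eef_pos']; R=rot(np.radians(40),PR); D=rot(0,PT)
plan([(p+100*AX,R),(p+170*AX,R),((605.8,-194.4,262),D)],'meas')
```

```text
clock 2.5 cmd [ 455.5 -218.4  101.8] meas [ 455.5 -218.4  101.8] [3.14  0.694 0.12 ] F [ 1.7 -0.7  5.7]
0.04, 0.01, -10, 0.001, -0.004, -0.001,
0.07, 0.02, -17, 0.001, -0.004, -0.001,
1.45, -0.54, -22.04, 0.056, 0.692, 0.151,
```

{"op": "step_arm", "data": {
  "commands": [0,0,-3,0,0,0,0,0,0,-7,0,0,0,0,0,0,-12,0,0,0,0,0,0,-17,0,0,0,0,1.45,-0.54,-22.04,0.056,0.692,0.151,0,1.45,-0.54,-22.04,0.056,0.692,0.151,0,1.45,-0.54,-22.04,0.056,0.692,0.151,0,1.45,-0.54,-22.04,0.056,0.692,0.151,0,1.45,-0.54,-22.04,0.056,0.692,0.151,0,1.45,-0.54,-22.04,0.056,0.692,0.151,0]
}}

```text
clock: 3.5
eef_pos: [601.1, -195.2, 261.9]
tool_rot: [-3.14, 0.002, -0.04]
force: [0.1, -0.2, -0.5]
width: 14.2
gripper_force: 58.5
```

{"op": "step_arm", "data": {
  "commands": [0,0,0,0,0,0,0,0,0,0,0,0,0,0]
}}

```text
clock: 3.7
eef_pos: [607.2, -193.1, 260.3]
tool_rot: [-3.14, 0.001, -0.034]
force: [0.5, 0.3, -0.2]
width: 14.3
gripper_force: 58.5
```

```bash
cat >> plan.py <<'E'
def cups_scene(d=None):
    d=d or grab('scene');P=cloud(d);H=hsv(d)
    m=(H[...,1]<70)&(H[...,2]>110)&(P[...,2]>112)&(P[...,2]<140)&(P[...,0]>570)&(P[...,0]<650)&(P[...,1]<300)&(P[...,1]>-330)
    for k,s,c in parts(d,m,15): print('cup',c.round(1),s[4],np.median(P[k],0).round(1),'y',np.percentile(P[k][:,1],[2,98]).round(1))
    return d
E
python3 - <<'E'
from plan import *
d=cups_scene(); save(d,'s1.png')
c=cv2.resize(d['image'][130:330,130:390],None,fx=3,fy=3,interpolation=cv2.INTER_CUBIC); cv2.imwrite('pics/s1c.png',c[...,::-1])
d=dict(np.load('scene0.npz')); cups_scene(d)
plan([((605.8,-194.4,262),rot(0,PT))],'meas')
E
```

```text
cup [293.  253.7] 99 [600.4 -49.4 131.3] y [-64.  -35.6]
cup [274.8 256.1] 97 [599.1 -97.  131.7] y [-112.5  -83.5]
cup [259.1 259.2] 42 [ 616.7 -137.3  131.2] y [-153.8 -130.9]
cup [238. 263.] 23 [ 614.9 -192.8  132. ] y [-203.3 -184.6]
cup [292.9 253.8] 101 [600.4 -49.1 130.6] y [-64.5 -35.1]
cup [274.6 256.2] 97 [598.8 -97.5 131. ] y [-112.3  -83.3]
cup [256.4 258.6] 94 [ 597.9 -145.3  131.7] y [-160.2 -131.5]
cup [237.9 260.8] 96 [ 595.6 -192.4  130.9] y [-207.4 -179. ]
clock 3.75 cmd [ 607.2 -193.   260. ] meas [ 607.2 -193.   260. ] [-3.14e+00  2.00e-03 -3.40e-02] F [ 1.  -0.4 -0.7]
-0.13, 0.15, -0.2, -0.001, 0.002, 0.002,
```

View pics/s1c.png

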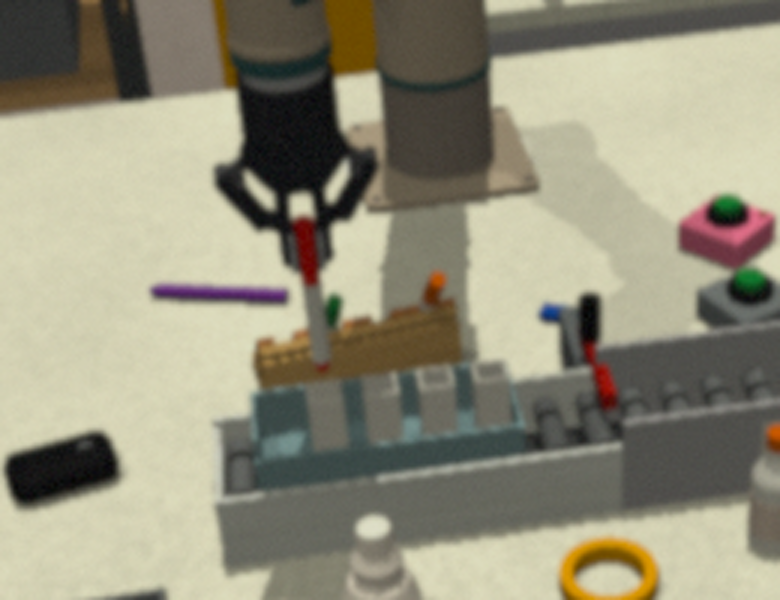

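{"op": "step_arm", "data": {
  "commands": [-0.13,0.15,2,0,0,0,0,-0.13,0.15,4,0,0,0,0,-0.13,0.15,6,0,0,0,0,-0.13,0.15,8,0,0,0,0,-0.13,0.15,9.2,0,0,0,0,-0.13,0.15,9.2,0,0,0,0,-0.13,0.15,9.2,0,0,0,0]
}}

```text
clock: 4.45
eef_pos: [605.0, -194.9, 168.7]
tool_rot: [-3.141, 0.001, -0.035]
force: [-0.2, -0.1, 0.9]
width: 14.5
gripper_force: 58.9
```

{"op": "step_arm", "data": {
  "commands": [0,0,0.3,0,0,0,0,0,0,0.3,0,0,0,0,0,0,0.3,0,0,0,0.4,0,0,0.3,0,0,0,0.4,0,0,0.3,0,0,0,0.4,0,0,-3,0,0,0,0.4,0,0,-7,0,0,0,0.4,0,0,-11,0,0,0,0.4,0,0,-11,0,0,0,0.4]
}}

```text
clock: 5.35
eef_pos: [607.6, -196.5, 285.1]
tool_rot: [3.14, -0.011, -0.036]
force: [0.8, -1.1, 0.1]
width: 34.3
gripper_force: 0.0
```

Run:
```python
from plan import *
R=rot(np.radians(40),PR); g=np.array([459.0,-168.9,113.6])-17*AX
plan([(g+80*AX,R)],'meas')
```

```text
clock 5.35 cmd [ 607.6 -196.5  285.1] meas [ 607.6 -196.5  285.1] [ 3.14  -0.011 -0.036] F [ 0.8 -1.1  0.1]
-11.08, -2.89, 12.2, -0.053, -0.707, -0.153,
```

```bash
cat >> plan.py <<'E'
TH=np.radians(25)
def pick(mid):
    R=rot(TH,PR); G=np.array(mid)+2*AX; p=G+19*R.apply([0,0,1]); return (p+80*AX,R),(p,R)
def place(cup,h):
    "tcp pose with grasp point (122 above the foot) over cup, foot at h"
    R=rot(TH-np.radians(40),PT); return (np.array([*cup,h+122.])+19*R.apply([0,0,1]),R)
E
python3 - <<'E'
from plan import *
plan(pick((459,-168.9,113.6)),'meas')
E
```

```text
clock 5.35 cmd [ 607.6 -196.5  285.1] meas [ 607.6 -196.5  285.1] [ 3.14  -0.011 -0.036] F [ 0.8 -1.1  0.1]
-10.67, -2.95, 12.47, -0.032, -0.446, -0.156,
-15.82, -2.16, 18.54, -0.032, -0.446, -0.156,
```

{"op": "step_arm", "data": {
  "commands": [-10.7,-2.95,3,-0.032,-0.446,-0.156,0.4,-10.7,-2.95,3,-0.032,-0.446,-0.156,0.4,-10.7,-2.95,12,-0.032,-0.446,-0.156,0.4,-10.7,-2.95,12,-0.032,-0.446,-0.156,0.4,-10.7,-2.95,12,-0.032,-0.446,-0.156,0.4,-10.7,-2.95,12,-0.032,-0.446,-0.156,0.4,-10.7,-2.95,12,-0.032,-0.446,-0.156,0.4,-10.7,-2.95,12,-0.032,-0.446,-0.156,0.4]
}}

```text
clock: 6.15
eef_pos: [499.7, -162.7, 161.4]
tool_rot: [-3.139, 0.442, 0.122]
force: [0.0, -0.8, 0.3]
width: 34.3
gripper_force: 0.0
```

Run:
```python
from plan import *
plan(pick((459,-168.9,113.6)),'meas')
d=cups_scene(); P=cloud(d);H=hsv(d)
m=inn(H,(0,130,60),(6,255,255))|inn(H,(174,130,60),(180,255,255))
for k,s,c in parts(d,m,8):
    if 150<c[0]<420 and 180<c[1]<300: print('red',c,s,np.median(P[k],0))
```

```text
clock 6.15 cmd [ 499.7 -162.7  161.4] meas [ 499.7 -162.7  161.4] [-3.139  0.442  0.122] F [ 0.  -0.8  0.3]
0.41, 0.12, 0.05, -0.003, 0.006, 0,
-1.62, 0.14, 7.79, -0.003, 0.006, 0,
cup [293.  253.8] 96 [601.  -49.8 131. ] y [-64.4 -34.8]
cup [234.  261.7] 30 [ 605.9 -203.7  132.5] y [-207.9 -197.7]
cup [255.8 260.2] 24 [ 618.2 -149.4  131.7] y [-158.1 -134. ]
red [368.6        211.53333333] [366 208   7   7  15] [306.60062754 254.33150058  27.61396999]
red [235.2038835 244.2815534] [232 234   7  22 103] [ 607.94913026 -194.79151574  187.77502258]
red [330.20183486 255.79816514] [324 244  12  22 109] [583.63382125  57.33636881  83.61003449]
```

{"op": "step_arm", "data": {
  "commands": [0.41,0.12,0,0,0.006,0,0.4,0,0.12,2,0,0.006,0,0.4,-0.6,0.13,4,0,0.006,0,0.4,-1.2,0.14,6,0,0.006,0,0.4,-1.62,0.14,7.79,0,0.006,0,0.4,-1.62,0.14,7.79,0,0.006,0,0.4,-1.62,0.14,7.79,0,0.006,0,0,-1.62,0.14,7.79,0,0.006,0,0,-1.62,0.14,7.79,0,0.006,0,0,-1.62,0.14,7.79,0,0.006,0,0]
}}

```text
clock: 7.2
eef_pos: [452.0, -168.7, 96.2]
tool_rot: [-3.137, 0.439, 0.124]
force: [1.3, 0.4, 3.5]
width: 14.6
gripper_force: 58.6
```

Run:
```python
from plan import *
p=ctrl.read_state()['eef_pos']
_,(q,R)=pick((459,-168.9,113.6)); print('err along',(p-q)@AX,p-q)
plan([(p+100*AX,R),(p+150*AX,R),place((608.8,-99.0),155)],'meas')
```

```text
err along -1.4102615209735654 [-0.29073325  1.06993125 -1.70808229]
clock 7.2 cmd [ 452.  -168.7   96.2] meas [ 452.  -168.7   96.2] [-3.137  0.439  0.124] F [1.3 0.4 3.5]
2.57, -0.03, -9.67, -0.003, 0.002, 0.002,
3.85, -0.04, -14.5, -0.003, 0.002, 0.002,
8.41, -4.98, -21.87, 0.01, 0.699, 0.162,
```

{"op": "step_arm", "data": {
  "commands": [0.8,0,-3,0,0,0,0,1.8,0,-6.5,0,0,0,0,2.9,-0.03,-11,0,0,0,0,3.85,-0.04,-14.5,0,0,0,0,8.41,-4.98,-21.87,0.01,0.699,0.162,0,8.41,-4.98,-21.87,0.01,0.699,0.162,0,8.41,-4.98,-21.87,0.01,0.699,0.162,0,8.41,-4.98,-21.87,0.01,0.699,0.162,0,8.41,-4.98,-21.87,0.01,0.699,0.162,0,8.41,-4.98,-21.87,0.01,0.699,0.162,0]
}}

```text
clock: 8.2
eef_pos: [607.4, -99.3, 256.8]
tool_rot: [-3.141, -0.254, -0.039]
force: [-0.2, -0.5, -0.3]
width: 14.5
gripper_force: 58.4
```

{"op": "step_arm", "data": {
  "commands": [0,0,0,0,0,0,0,0,0,0,0,0,0,0,0,0,0,0,0,0,0]
}}

```text
clock: 8.5
eef_pos: [614.6, -99.1, 257.7]
tool_rot: [3.141, -0.259, -0.036]
force: [-0.1, -0.2, 0.3]
width: 14.6
gripper_force: 58.4
```

Run:
```python
from plan import *
d=cups_scene(); c=cv2.resize(d['image'][150:300,170:350],None,fx=4,fy=4,interpolation=cv2.INTER_CUBIC); cv2.imwrite('pics/s2c.png',c[...,::-1])
plan([place((608.8,-99.0),155),place((608.8,-99.0),63)],'meas')
```

```text
cup [294.2 252.2] 58 [598.1 -41.4 132. ] y [-64.2 -30.3]
cup [238.  261.3] 69 [ 605.8 -191.9  132.5] y [-207.5 -178.9]
clock 8.55 cmd [614.2 -99.1 257.5] meas [614.2 -99.1 257.5] [ 3.141 -0.259 -0.036] F [-0.2  0.2 -0.9]
-0.02, 0.01, -0.13, 0, 0.003, -0,
-2.38, 0.01, 8.77, 0, 0.003, -0,
```

View pics/s2c.png

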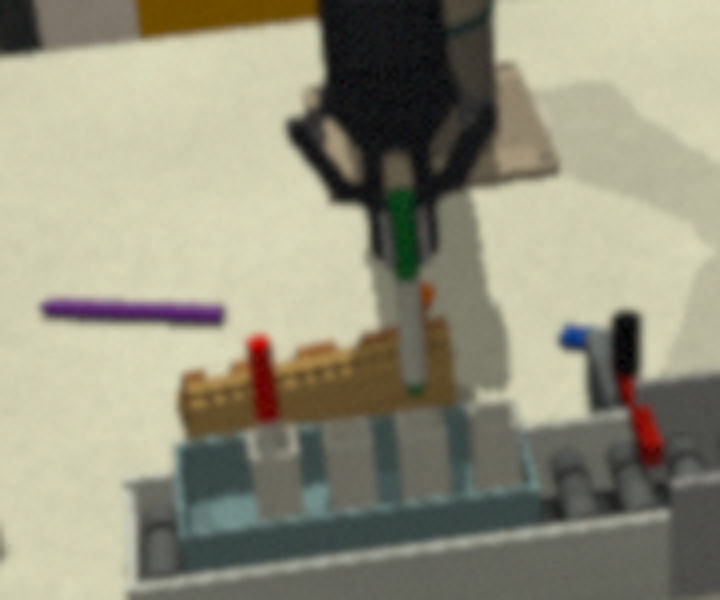

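Red stands in cup 0 at (262,380), and the green marker hangs over cup 2 at (415,390). I'm lowering it now.

{"op": "step_arm", "data": {
  "commands": [-0.5,0,2,0,0,0,0,-1,0,4,0,0,0,0,-1.6,0,6,0,0,0,0,-2.1,0,8,0,0,0,0,-2.38,0,8.8,0,0,0,0,-2.42,0,9.1,0,0,0,0,-2.42,0,9.1,0,0,0,0,-2.42,0,9.1,0,0,0,0]
}}

```text
clock: 9.35
eef_pos: [613.5, -99.4, 164.3]
tool_rot: [3.141, -0.261, -0.037]
force: [0.6, 0.6, 0.6]
width: 14.7
gripper_force: 58.4
```

{"op": "step_arm", "data": {
  "commands": [0,0,0,0,0,0,0.4,0,0,0,0,0,0,0.4,0,0,0,0,0,0,0.4,0.5,0,-2,0,0,0,0.4,1.6,0,-6,0,0,0,0.4,2.6,0,-10,0,0,0,0.4,2.6,0,-10,0,0,0,0.4,2.6,0,-10,0,0,0,0.4]
}}

```text
clock: 10.15
eef_pos: [612.7, -99.1, 268.1]
tool_rot: [3.141, -0.261, -0.037]
force: [-0.5, -0.5, -0.3]
width: 34.0
gripper_force: 0.0
```

Run:
```python
from plan import *
plan(pick((447.1,-74.3,113.6)),'meas')
```

```text
clock 10.15 cmd [612.7 -99.1 268.1] meas [612.7 -99.1 268.1] [ 3.141 -0.261 -0.037] F [-0.5 -0.5 -0.3]
-14.62, -2.58, 7.36, -0.014, -0.696, -0.161,
-21.11, -1.77, 11.96, -0.014, -0.696, -0.161,
```

{"op": "step_arm", "data": {
  "commands": [-14.6,-2.58,0,-0.014,-0.696,-0.161,0.4,-14.6,-2.58,0,-0.014,-0.696,-0.161,0.4,-14.6,-2.58,4,-0.014,-0.696,-0.161,0.4,-14.6,-2.58,7.36,-0.014,-0.696,-0.161,0.4,-14.6,-2.58,7.36,-0.014,-0.696,-0.161,0.4,-14.6,-2.58,7.36,-0.014,-0.696,-0.161,0.4,-14.6,-2.58,7.36,-0.014,-0.696,-0.161,0.4,-14.6,-2.58,7.36,-0.014,-0.696,-0.161,0.4]
}}

```text
clock: 10.95
eef_pos: [490.2, -69.5, 158.9]
tool_rot: [3.142, 0.437, 0.12]
force: [-1.2, -0.7, -0.5]
width: 34.2
gripper_force: 0.0
```

Run:
```python
from plan import *
plan(pick((447.1,-74.3,113.6)),'meas')
cups_scene()
```

```text
clock 10.95 cmd [490.2 -69.5 158.9] meas [490.2 -69.5 158.9] [3.142 0.437 0.12 ] F [-1.2 -0.7 -0.5]
0.11, -0.05, -0.08, -0.001, 0.001, -0.002,
-1.96, -0.04, 7.65, -0.001, 0.001, -0.002,
cup [295.7 250.5] 17 [598.9 -38.5 133.7] y [-51.4 -34.3]
cup [271.  257.4] 34 [ 608.8 -107.9  131.3] y [-112.5 -100.5]
cup [256.3 258.6] 96 [ 596.8 -145.6  130.3] y [-160.1 -131.4]
cup [238.1 261.3] 67 [ 606.3 -191.5  132.4] y [-207.6 -178.8]
```

{"op": "step_arm", "data": {
  "commands": [0.1,-0.05,0,0,0,0,0.4,-0.4,-0.05,2,0,0,0,0.4,-0.9,-0.04,4,0,0,0,0.4,-1.5,-0.04,6,0,0,0,0.4,-1.96,-0.04,7.6,0,0,0,0.4,-1.96,-0.04,7.6,0,0,0,0.4,-1.96,-0.04,7.6,0,0,0,0,-1.96,-0.04,7.6,0,0,0,0,-1.96,-0.04,7.6,0,0,0,0,-1.96,-0.04,7.6,0,0,0,0]
}}

```text
clock: 12.0
eef_pos: [442.6, -74.6, 98.6]
tool_rot: [3.142, 0.436, 0.122]
force: [1.4, -0.2, 8.0]
width: 14.7
gripper_force: 58.4
```

Run:
```python
from plan import *
p=ctrl.read_state()['eef_pos']
_,(q,R)=pick((447.1,-74.3,113.6)); print('err along',(p-q)@AX,p-q)
plan([(p+100*AX,R),(p+150*AX,R),place((610.7,-50.5),155)],'meas')
```

```text
err along 2.000520850807676 [2.20559267 0.56334523 0.71701164]
clock 12.0 cmd [442.6 -74.6  98.6] meas [442.6 -74.6  98.6] [3.142 0.436 0.122] F [ 1.4 -0.2  8. ]
2.59, -0, -9.66, -0, -0, -0,
3.89, -0, -14.49, -0, -0, -0,
9.07, -0.27, -21.88, 0.014, 0.696, 0.16,
```

{"op": "step_arm", "data": {
  "commands": [0.8,0,-3,0,0,0,0,1.8,0,-6.5,0,0,0,0,2.9,0,-11,0,0,0,0,3.9,-0.27,-14.5,0,0,0,0,9.07,-0.27,-21.88,0.014,0.696,0.16,0,9.07,-0.27,-21.88,0.014,0.696,0.16,0,9.07,-0.27,-21.88,0.014,0.696,0.16,0,9.07,-0.27,-21.88,0.014,0.696,0.16,0,9.07,-0.27,-21.88,0.014,0.696,0.16,0,9.07,-0.27,-21.88,0.014,0.696,0.16,0]
}}

```text
clock: 13.0
eef_pos: [609.8, -50.9, 256.7]
tool_rot: [-3.141, -0.255, -0.038]
force: [0.3, 0.2, -0.2]
width: 14.5
gripper_force: 58.4
```

{"op": "step_arm", "data": {
  "commands": [0,0,0,0,0,0,0,0,0,0,0,0,0,0,0,0,0,0,0,0,0]
}}

```text
clock: 13.3
eef_pos: [616.6, -50.6, 257.4]
tool_rot: [3.141, -0.259, -0.035]
force: [0.8, 0.6, -0.4]
width: 14.7
gripper_force: 58.4
```

Run:
```python
from plan import *
d=cups_scene(); c=cv2.resize(d['image'][150:300,170:350],None,fx=4,fy=4,interpolation=cv2.INTER_CUBIC); cv2.imwrite('pics/s3c.png',c[...,::-1])
plan([place((610.7,-50.5),155),place((610.7,-50.5),63)],'meas')
```

```text
cup [256.3 258.6] 97 [ 597.2 -145.8  130.7] y [-160.3 -131.6]
cup [238.2 261.4] 71 [ 606.6 -191.5  131.6] y [-207.5 -178.8]
clock 13.35 cmd [616.2 -50.6 257.2] meas [616.2 -50.6 257.2] [ 3.141 -0.259 -0.035] F [-0.3 -0.6 -0.9]
-0.02, 0.01, -0.15, 0, 0.003, 0.001,
-2.38, 0.01, 8.74, 0, 0.003, 0.001,
```

View pics/s3c.png

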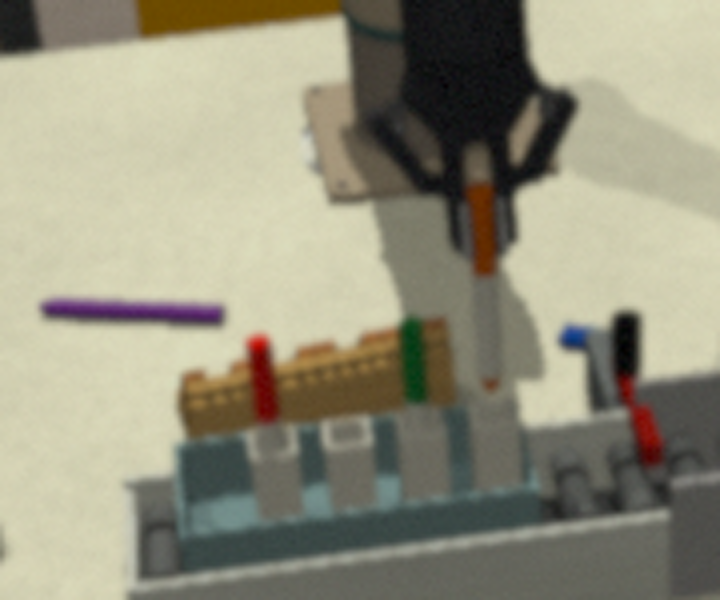

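Red (262,380) and green (413,360) are standing, and orange is over cup 3 at (490,385). I'll lower and release it in one call; the previous placements met no resistance.

{"op": "step_arm", "data": {
  "commands": [-0.5,0,2,0,0,0,0,-1,0,4,0,0,0,0,-1.6,0,6,0,0,0,0,-2.1,0,8,0,0,0,0,-2.38,0,8.8,0,0,0,0,-2.38,0,8.8,0,0,0,0,-2.38,0,8.8,0,0,0,0]
}}

```text
clock: 14.05
eef_pos: [614.9, -50.8, 166.3]
tool_rot: [3.141, -0.259, -0.036]
force: [-0.3, -0.1, 0.0]
width: 14.3
gripper_force: 58.9
```

{"op": "step_arm", "data": {
  "commands": [0,0,0,0,0,0,0.4,0,0,0,0,0,0,0.4,0,0,0,0,0,0,0.4,0.5,0,-2,0,0,0,0.4,1.6,0,-6,0,0,0,0.4,2.6,0,-10,0,0,0,0.4,2.6,0,-10,0,0,0,0.4,2.6,0,-10,0,0,0,0.4]
}}

```text
clock: 14.85
eef_pos: [614.1, -50.6, 270.7]
tool_rot: [-3.141, -0.261, -0.036]
force: [0.0, 0.2, -0.7]
width: 34.4
gripper_force: 0.0
```

Run:
```python
from plan import *
K=np.array([517,61.5,0]); D=rot(0,PT)
# knob centre at 117 plane measured from the camera side; grasp at 108 -> tcp 90
plan([((517,61.5,220),D),((517,61.5,92),D),(np.array([517,61.5,92])+trk(-62,0),D)],'meas')
print(trk(-60,0))
```

```text
clock 14.85 cmd [614.1 -50.6 270.7] meas [614.1 -50.6 270.7] [-3.141 -0.261 -0.036] F [ 0.   0.2 -0.7]
-11.07, -10.86, 2.29, -0, -0.261, 0,
-14.38, -10.85, 14.66, -0, -0.261, 0,
-20.37, -10.86, 13.05, -0, -0.261, 0,
[-59.9611242    2.15953347   0.        ]
```

{"op": "step_arm", "data": {
  "commands": [-11.07,-10.86,2.29,0,-0.261,0,0.55,-11.07,-10.86,2.29,0,-0.261,0,0.55,-11.07,-10.86,2.29,0,-0.261,0,0.55,-11.07,-10.86,2.29,0,-0.261,0,0.55,-11.07,-10.86,2.29,0,-0.261,0,0.55,-11.07,-10.86,2.29,0,-0.261,0,0.55]
}}

```text
clock: 15.45
eef_pos: [516.9, 60.5, 218.6]
tool_rot: [3.141, 0.002, -0.037]
force: [-0.5, -0.9, 0.5]
width: 46.8
gripper_force: 0.0
```

Run:
```python
from plan import *
d=grab('scene');P=cloud(d);H=hsv(d)
c=cv2.resize(d['image'][150:300,200:400],None,fx=4,fy=4,interpolation=cv2.INTER_CUBIC); cv2.imwrite('pics/s4c.png',c[...,::-1])
m=(H[...,2]<70)&(P[...,2]>88)&(P[...,2]<122)&(abs(P[...,0]-517)<40)&(abs(P[...,1]-61)<40)
for k,s,cc in parts(d,m,15): print('knob',cc,s,np.median(P[k],0).round(1))
D=rot(0,PT)
plan([((517,61.5,220),D),((517,61.5,92),D)],'meas')
```

```text
knob [325.44262295 237.57377049] [323 232   6  12  61] [524.7  57.3 106.3]
clock 15.5 cmd [517.3  60.  219. ] meas [517.3  60.  219. ] [ 3.141e+00  1.000e-03 -3.800e-02] F [ 0.3 -0.1  0.1]
-0.04, -0.15, -0.1, 0.001, 0.001, -0.002,
-0.02, -0.16, 12.7, 0.001, 0.001, -0.002,
```

View pics/s4c.png

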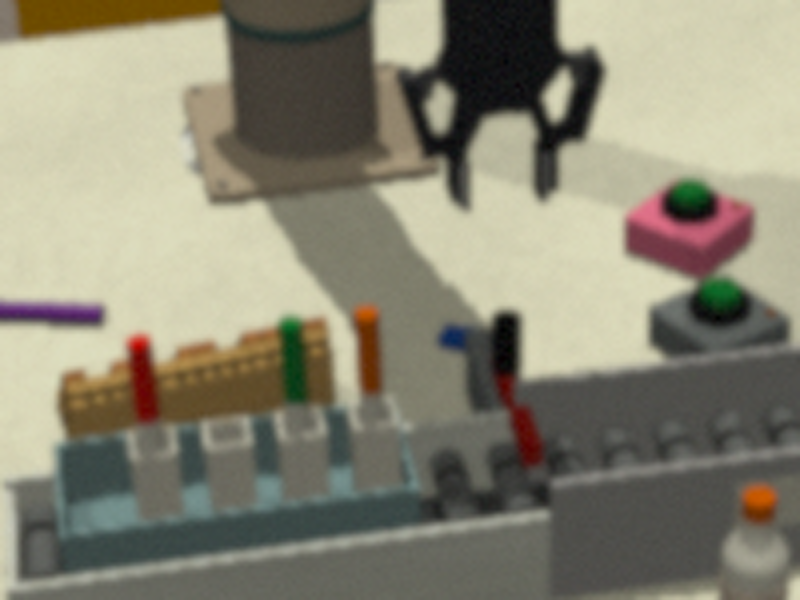

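All three markers are standing in cups 0, 2 and 3. The knob is at (507,345) below the fingers, so I'm gripping it next.

{"op": "step_arm", "data": {
  "commands": [0,0,3,0,0,0,0.55,0,0,7,0,0,0,0.55,0,0,11,0,0,0,0.55,0,0,12.6,0,0,0,0.55,0,0,12.6,0,0,0,0.55,0,0,12.6,0,0,0,0,0,0,12.6,0,0,0,0,0,0,12.6,0,0,0,0]
}}

```text
clock: 16.3
eef_pos: [517.8, 61.7, 94.5]
tool_rot: [-3.141, -0.001, -0.036]
force: [0.1, 0.5, 1.7]
width: 20.9
gripper_force: 58.7
```

{"op": "step_arm", "data": {
  "commands": [-1,0,0,0,0,0,0,-2,0,0,0,0,0,0,-3,0,0,0,0,0,0,-4,0,0,0,0,0,0,-5,0,0,0,0,0,0,-6,0,0,0,0,0,0,-6.15,0,0,0,0,0,0,-6.15,0,0,0,0,0,0,-6.15,0,0,0,0,0,0]
}}

```text
clock: 17.2
eef_pos: [460.8, 63.9, 94.5]
tool_rot: [-3.141, -0.011, -0.036]
force: [11.2, 0.6, -3.2]
width: 20.3
gripper_force: 60.3
```

{"op": "step_arm", "data": {
  "commands": [0,0,0,0,0,0,0.55,0,0,0,0,0,0,0.55,0,0,0,0,0,0,0.55,0,0,-3,0,0,0,0.5,0,0,-7,0,0,0,0.3,0,0,-12,0,0,0,0,0,0,-16,0,0,0,0,0,0,-16,0,0,0,0]
}}

```text
clock: 18.0
eef_pos: [457.6, 63.9, 257.8]
tool_rot: [-3.139, -0.007, -0.036]
force: [0.2, -1.1, -0.7]
width: 0.6
gripper_force: 0.0
```

Run:
```python
from plan import *
d=cups_scene();P=cloud(d);H=hsv(d)
m=inn(H,(0,130,60),(6,255,255))|inn(H,(174,130,60),(180,255,255))
for k,s,cc in parts(d,m,8): print('red',cc.round(),s[4],np.median(P[k],0).round(1),'x',np.percentile(P[k][:,0],[2,98]).round(1))
t=tote(); save(t,'top2.png')
P=cloud(t);H=hsv(t)
m=inn(H,(0,130,60),(6,255,255))|inn(H,(174,130,60),(180,255,255))
for k,s,cc in parts(t,m,8): print('redT',cc.round(),s[4],np.median(P[k],0).round(1),'x',np.percentile(P[k][:,0],[2,98]).round(1))
```

```text
cup [292.9 254.2] 79 [612.8 -50.3 131.8] y [-64.6 -34.7]
cup [274.6 257. ] 78 [611.3 -99.9 131.2] y [-112.4  -83.2]
cup [256.3 258.6] 99 [ 596.1 -145.8  130.5] y [-160.  -131.4]
cup [238.  261.5] 72 [ 606.8 -192.   131.7] y [-207.5 -178.8]
red [324. 241.] 79 [503.6  57.7  84. ] x [462.1 546.7]
red [235. 244.] 102 [ 608.2 -194.5  184.4] x [600.6 613.1]
tote [ 605.9 -144.5] [228.4 100.2] 88.51
redT [412. 176.] 86 [ 599.8 -192.4  202.7] x [594.9 622.7]
```

View pics/top2.png

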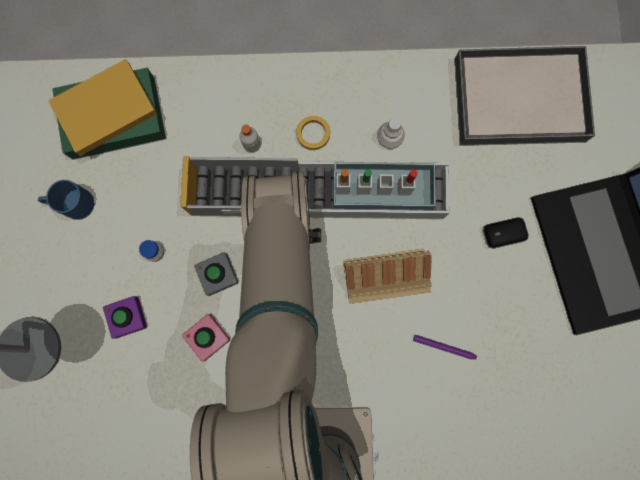

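Run:
```python
from plan import *
D=rot(0,PT)
plan([((602,-288,262),D),((602,-288,82),D)],'meas')
```

```text
clock 18.1 cmd [454.6  63.8 253.6] meas [454.6  63.8 253.6] [-3.141e+00  1.000e-03 -3.600e-02] F [-0.3 -0.  -1.3]
15.98, 34.64, -0.88, -0.001, 0.001, 0,
16, 34.65, 17.12, -0.001, 0.001, 0,
```

{"op": "step_arm", "data": {
  "commands": [4,8,-3,0,0,0,0,15.98,34.6,-3,0,0,0,0,15.98,34.6,-3,0,0,0,0,15.98,34.6,-3,0,0,0,0,15.98,34.6,-3,0,0,0,0,15.98,34.6,-3,0,0,0,0,15.98,34.6,-3,0,0,0,0,15.98,34.6,-3,0,0,0,0,15.98,34.6,-3,0,0,0,0,15.98,34.6,-3,0,0,0,0]
}}

```text
clock: 19.1
eef_pos: [601.0, -287.8, 279.8]
tool_rot: [-3.139, 0.007, -0.038]
force: [1.1, 1.0, 0.2]
width: -0.2
gripper_force: 0.0
```

Run:
```python
from plan import *
D=rot(0,PT)
plan([((602,-288,84),D)],'meas'); cups_scene(); tote()
```

```text
clock 19.1 cmd [ 601.  -287.8  279.8] meas [ 601.  -287.8  279.8] [-3.139  0.007 -0.038] F [1.1 1.  0.2]
0.24, 0.06, 19.58, -0.002, 0.007, -0.002,
cup [292.9 254.5] 85 [612.4 -52.5 131.5] y [-64.3 -34.7]
cup [275.  256.9] 66 [614.  -96.4 131.8] y [-112.2  -82.9]
cup [256.3 258.7] 95 [ 597.8 -145.6  129.9] y [-159.9 -131.7]
cup [233.5 261.5] 26 [ 602.  -204.5  132.4] y [-207.8 -201.2]
cup [241.3 261.1] 38 [ 605.7 -183.8  130.9] y [-192.6 -178.5]
tote [ 605.9 -144.2] [227.7 100.3] 88.51
```

Tote hasn't moved. Descending behind it.

{"op": "step_arm", "data": {
  "commands": [0,0.06,5,0,0,0,0,0,0.06,10,0,0,0,0,0,0.06,14,0,0,0,0,0,0.06,17,0,0,0,0,0,0.06,19.3,0,0,0,0,0,0.06,19.3,0,0,0,0,0,0.06,19.3,0,0,0,0]
}}

```text
clock: 19.9
eef_pos: [602.3, -287.1, 90.2]
tool_rot: [-3.141, 0.002, -0.034]
force: [-0.2, 0.4, 0.6]
width: 0.2
gripper_force: 0.0
```

{"op": "step_arm", "data": {
  "commands": [0,-0.5,0,0,0,0,0,0,-1,0,0,0,0,0,0,-1.6,0,0,0,0,0,0,-2.3,0,0,0,0,0,0,-3,0,0,0,0,0,0,-3.8,0,0,0,0,0,0,-4.6,0,0,0,0,0,0,-5.4,0,0,0,0,0,0,-6.2,0,0,0,0,0,0,-7,0,0,0,0,0]
}}

```text
clock: 20.9
eef_pos: [604.7, -217.8, 89.8]
tool_rot: [3.141, 0.002, -0.036]
force: [0.4, -1.8, 1.4]
width: -0.1
gripper_force: 1.0
```

Run:
```python
from plan import *
s=ctrl.read_state();print(s['eef_pos'],s['force'])
d=cups_scene(); c=cv2.resize(d['image'][150:330,180:440],None,fx=3,fy=3,interpolation=cv2.INTER_CUBIC); cv2.imwrite('pics/s5c.png',c[...,::-1])
```

```text
[ 604.71133446 -217.78529269   89.78716325] [ 0.40370116 -1.75573073  1.3894136 ]
cup [313.5 252.4] 87 [618.6   1.9 130.4] y [-10.5  19.6]
cup [296.2 254.3] 72 [618.3 -41.7 132. ] y [-57.1 -28.1]
cup [277.4 255.8] 96 [599.6 -90.9 130.9] y [-105.5  -76.1]
cup [255.8 259.9] 30 [ 615.3 -147.9  130.4] y [-153.4 -140.2]
cup [263.7 258.4] 19 [ 615.1 -127.7  132.7] y [-130.3 -123.9]
```

View pics/s5c.png

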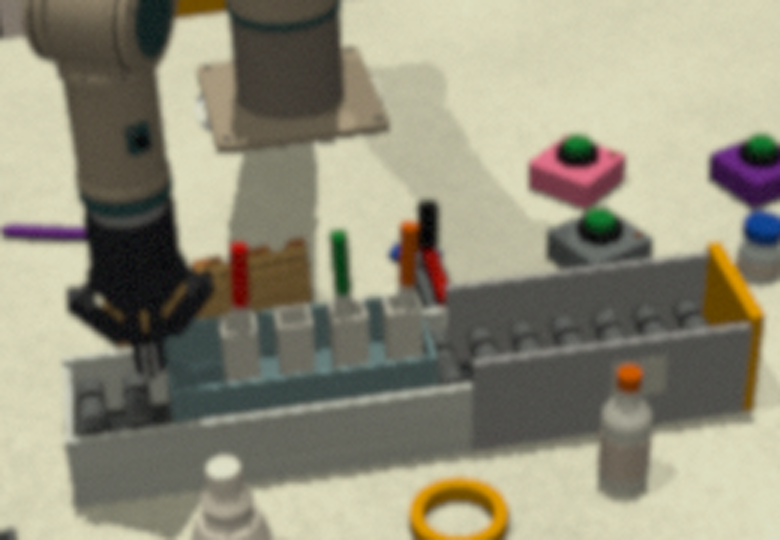

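The tote is rolling with its markers upright at (240,275), (340,262) and (410,255). I'm continuing the push.

{"op": "step_arm", "data": {
  "commands": [0,-0.8,0,0,0,0,0,0,-1.6,0,0,0,0,0,0,-2.4,0,0,0,0,0,0,-3.2,0,0,0,0,0,0,-4,0,0,0,0,0,0,-4.8,0,0,0,0,0,0,-5.6,0,0,0,0,0,0,-6.4,0,0,0,0,0,0,-7.2,0,0,0,0,0,0,-8,0,0,0,0,0]
}}

```text
clock: 21.95
eef_pos: [607.3, -137.9, 89.7]
tool_rot: [3.142, 0.002, -0.036]
force: [-1.0, -1.1, -1.3]
width: 0.1
gripper_force: 0.7
```

{"op": "step_arm", "data": {
  "commands": [0,-0.8,0,0,0,0,0,0,-1.6,0,0,0,0,0,0,-2.4,0,0,0,0,0,0,-3.2,0,0,0,0,0,0,-4,0,0,0,0,0,0,-4.8,0,0,0,0,0,0,-5.6,0,0,0,0,0,0,-6.4,0,0,0,0,0,0,-7.2,0,0,0,0,0,0,-8,0,0,0,0,0]
}}

```text
clock: 22.95
eef_pos: [610.4, -57.9, 89.8]
tool_rot: [3.142, 0.002, -0.036]
force: [-0.8, -1.4, -0.8]
width: 0.2
gripper_force: 0.7
```

Run:
```python
from plan import *
s=ctrl.read_state();print(s['eef_pos'],s['force'])
d=cups_scene()
```

```text
[610.41533883 -57.92956196  89.8095    ] [-0.82454134 -1.37804406 -0.81498589]
cup [354.6 245.9] 60 [618.9 111.7 132.4] y [101.6 131.1]
cup [371.4 244. ] 66 [619.4 159.7 131.8] y [148.9 179.6]
cup [337.2 247.8] 85 [605.6  68.8 131.3] y [54.1 83.4]
cup [316.1 250.8] 39 [610.   11.6 132.8] y [ 5.6 18.8]
```

{"op": "step_arm", "data": {
  "commands": [0,-0.8,0,0,0,0,0,0,-1.6,0,0,0,0,0,0,-2.4,0,0,0,0,0,0,-3.2,0,0,0,0,0,0,-4,0,0,0,0,0,0,-4.8,0,0,0,0,0,0,-5.6,0,0,0,0,0,0,-6.4,0,0,0,0,0,0,-7.2,0,0,0,0,0,0,-8,0,0,0,0,0]
}}

```text
clock: 24.0
eef_pos: [613.4, 21.9, 89.9]
tool_rot: [3.141, 0.002, -0.036]
force: [0.6, -1.5, 0.5]
width: -0.0
gripper_force: 1.0
```

{"op": "step_arm", "data": {
  "commands": [0,-0.5,0,0,0,0,0,0,-1,0,0,0,0,0,0,-1.4,0,0,0,0,0,0,-1.8,0,0,0,0,0,0,-2.1,0,0,0,0,0,0,-2.4,0,0,0,0,0,0,-2.7,0,0,0,0,0,0,-3,0,0,0,0,0,0,-3.3,0,0,0,0,0,0,-3.5,0,0,0,0,0]
}}

```text
clock: 25.0
eef_pos: [614.5, 56.8, 89.8]
tool_rot: [-3.141, 0.002, -0.036]
force: [-0.2, -2.5, 0.8]
width: -0.0
gripper_force: 0.8
```

{"op": "step_arm", "data": {
  "commands": [0,-0.2,0,0,0,0,0,0,-0.4,0,0,0,0,0,0,-0.5,0,0,0,0,0,0,-0.6,0,0,0,0,0]
}}

```text
clock: 25.4
eef_pos: [614.6, 61.7, 89.8]
tool_rot: [3.141, 0.002, -0.036]
force: [1.5, -4.4, 0.5]
width: -0.0
gripper_force: 2.1
```

{"op": "step_arm", "data": {
  "commands": [0,-0.1,0,0,0,0,0,0,-0.2,0,0,0,0,0,0,-0.3,0,0,0,0,0,0,-0.3,0,0,0,0,0]
}}

```text
clock: 25.8
eef_pos: [614.6, 61.7, 89.8]
tool_rot: [3.137, 0.002, -0.038]
force: [0.3, -8.8, 1.8]
width: 0.3
gripper_force: 4.0
```

Run:
```python
from plan import *
d=cups_scene(); c=cv2.resize(d['image'][150:330,200:460],None,fx=3,fy=3,interpolation=cv2.INTER_CUBIC); cv2.imwrite('pics/s6c.png',c[...,::-1])
```

```text
cup [414.7 239. ] 64 [630.9 279.1 131.1] y [269.3 296.6]
cup [395.8 240.4] 51 [620.3 230.2 131.6] y [221.3 237.5]
cup [381.1 242.3] 89 [613.8 189.5 131.3] y [172.8 203.5]
cup [362.7 245.5] 69 [623.3 136.  131.6] y [125.7 152.6]
```

View pics/s6c.png

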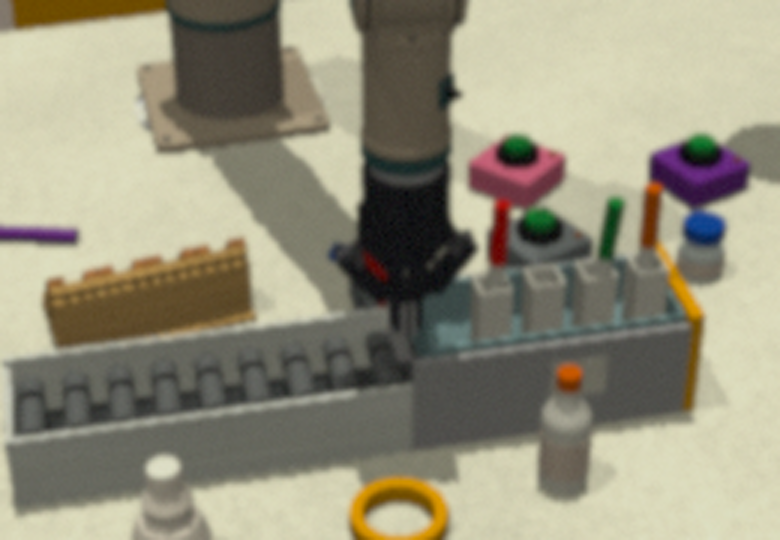

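The tote is home against the stop with its markers standing at (500,232), (610,228) and (652,215). I'm backing off and going to the knob.

{"op": "step_arm", "data": {
  "commands": [0,0.6,0,0,0,0,0,0,1.2,0,0,0,0,0,0,1.2,-5,0,0,0,0,0,1.2,-10,0,0,0,0,0,1.2,-13,0,0,0,0,0,1.2,-13,0,0,0,0.4,0,1.2,-13,0,0,0,0.55,0,1.2,-13,0,0,0,0.55]
}}

```text
clock: 26.65
eef_pos: [613.4, 53.9, 218.3]
tool_rot: [-3.141, 0.005, -0.035]
force: [-0.7, -0.1, 0.1]
width: 43.3
gripper_force: 0.0
```

Run:
```python
from plan import *
D=rot(0,PT)
plan([((458,63.8,218),D),((458,63.8,94),D)],'meas')
```

```text
clock 26.65 cmd [613.4  53.9 218.3] meas [613.4  53.9 218.3] [-3.141  0.005 -0.035] F [-0.7 -0.1  0.1]
-15.56, -0.44, 0.11, -0, 0.005, 0.001,
-15.5, -0.43, 12.51, -0, 0.005, 0.001,
```

{"op": "step_arm", "data": {
  "commands": [-5,-0.44,0,0,0.005,0,0.55,-10,-0.44,0,0,0.005,0,0.55,-15.5,-0.44,0,0,0.005,0,0.55,-15.5,-0.44,0,0,0.005,0,0.55,-15.5,-0.44,0,0,0.005,0,0.55,-15.5,-0.44,4,0,0.005,0,0.55,-15.5,-0.44,8,0,0.005,0,0.55,-15.5,-0.44,12,0,0.005,0,0.55,-15.5,-0.44,12.4,0,0.005,0,0.55,-15.5,-0.44,12.4,0,0.005,0,0.55]
}}

```text
clock: 27.65
eef_pos: [460.2, 62.9, 95.2]
tool_rot: [3.141, -0.001, -0.037]
force: [-0.2, 0.6, 0.6]
width: 46.7
gripper_force: 0.0
```

{"op": "step_arm", "data": {
  "commands": [0,0,0,0,0,0,0,0,0,0,0,0,0,0,0,0,0,0,0,0,0,0,0,0,0,0,0,0]
}}

```text
clock: 28.05
eef_pos: [461.4, 63.8, 97.8]
tool_rot: [-3.14, -0.007, -0.036]
force: [0.9, 1.1, 8.2]
width: 20.1
gripper_force: 58.6
```

{"op": "step_arm", "data": {
  "commands": [1,0,0,0,0,0,0,2,0,0,0,0,0,0,3,0,0,0,0,0,0,4,0,0,0,0,0,0,5,0,0,0,0,0,0,5.8,0,0,0,0,0,0,6.1,0,0,0,0,0,0,6.3,0,0,0,0,0,0,6.3,0,0,0,0,0,0,6.3,0,0,0,0,0,0]
}}

```text
clock: 29.05
eef_pos: [521.3, 61.6, 97.8]
tool_rot: [-3.14, -0.001, -0.036]
force: [-5.5, 0.5, 9.4]
width: 20.7
gripper_force: 59.2
```

{"op": "step_arm", "data": {
  "commands": [0.2,0,0,0,0,0,0,0.2,0,0,0,0,0,0,0.2,0,0,0,0,0,0]
}}

```text
clock: 29.35
eef_pos: [521.3, 61.7, 97.7]
tool_rot: [-3.14, 0.003, -0.035]
force: [-8.7, 1.8, 14.9]
width: 20.4
gripper_force: 59.6
```

{"op": "step_arm", "data": {
  "commands": [0.2,0,0,0,0,0,0.6,0.2,0,0,0,0,0,0.6,0.2,0,0,0,0,0,0.6,0,0,-3,0,0,0,0.6,0,0,-7,0,0,0,0.5,0,0,-12,0,0,0,0,0,0,-12,0,0,0,0,0,0,-12,0,0,0,0]
}}

```text
clock: 30.15
eef_pos: [524.9, 61.1, 217.4]
tool_rot: [-3.141, -0.006, -0.036]
force: [-0.4, 0.9, -0.5]
width: 0.6
gripper_force: 0.0
```

Run:
```python
from plan import *
d=cups_scene();P=cloud(d);H=hsv(d)
m=inn(H,(0,130,60),(6,255,255))|inn(H,(174,130,60),(180,255,255))
for k,s,cc in parts(d,m,8): print('red',cc.round(),s[4],np.median(P[k],0).round(1),'x',np.percentile(P[k][:,0],[2,98]).round(1))
s0=dict(np.load('scene0.npz'));P0=cloud(s0);H0=hsv(s0)
m=inn(H0,(0,130,60),(6,255,255))|inn(H0,(174,130,60),(180,255,255))
for k,s,cc in parts(s0,m,50): print('red0',cc.round(),s[4],np.median(P0[k],0).round(1),'x',np.percentile(P0[k][:,0],[2,98]).round(1))
D=rot(0,PT)
plan([((419,253.3,218),D),((419,253.3,75),D)],'meas')
c=cv2.resize(d['image'][150:330,200:460],None,fx=3,fy=3,interpolation=cv2.INTER_CUBIC); cv2.imwrite('pics/s7c.png',c[...,::-1])
```

```text
cup [414.7 238.8] 63 [630.  279.3 132.1] y [268.5 296.9]
cup [395.5 240.5] 50 [618.3 229.3 130.1] y [221.1 238.1]
cup [381.1 242.5] 95 [613.1 189.1 131.1] y [173.  202.3]
cup [363.1 245.1] 89 [620.3 137.4 132.6] y [125.3 155.2]
red [366. 223.] 144 [616.1 148.2 172.8] x [282.7 623.1]
red [330. 257.] 101 [588.   56.2  83.5] x [527.1 611. ]
red0 [330. 256.] 114 [584.   56.9  84. ] x [523.  609.1]
clock 30.2 cmd [523.9  61.1 216.1] meas [523.9  61.1 216.1] [-3.141e+00 -3.000e-03 -3.600e-02] F [-1.2  0.9 -0.6]
-11.17, -18.83, -0.21, -0, -0.003, 0,
-11.2, -18.83, 14.09, -0, -0.003, 0,
```

View pics/s7c.png

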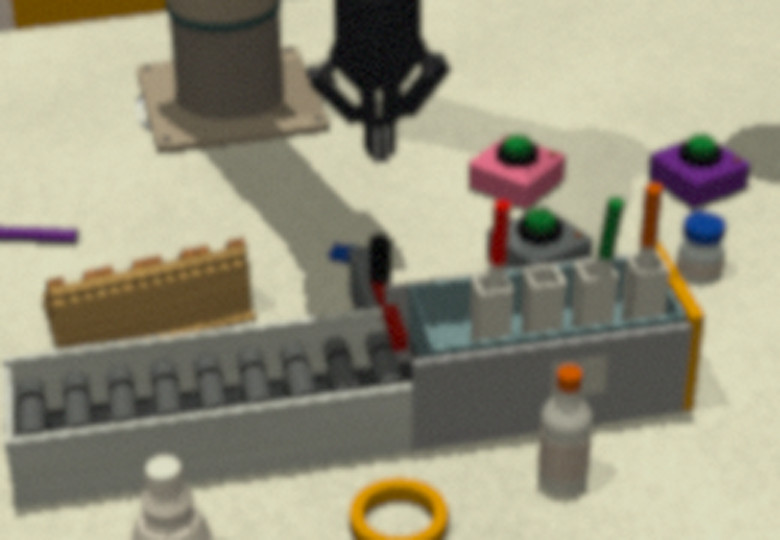

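The gate is fully closed behind the tote and the markers are standing. Next is the button on the grey console.

{"op": "step_arm", "data": {
  "commands": [-11.17,-18.83,0,0,0,0,0,-11.17,-18.83,0,0,0,0,0,-11.17,-18.83,0,0,0,0,0,-11.17,-18.83,0,0,0,0,0,-11.17,-18.83,0,0,0,0,0,-11.17,-18.83,0,0,0,0,0,-11.17,-18.83,5,0,0,0,0,-11.17,-18.83,10,0,0,0,0,-11.17,-18.83,14,0,0,0,0,-11.17,-18.83,14,0,0,0,0]
}}

```text
clock: 31.2
eef_pos: [416.5, 249.2, 71.0]
tool_rot: [3.134, 0.007, -0.038]
force: [-0.2, -0.9, -0.2]
width: 0.0
gripper_force: 0.0
```

Run:
```python
from plan import *
plan([((419,253.3,47),rot(0,PT))],'meas')
```

```text
clock 31.2 cmd [416.5 249.2  71. ] meas [416.5 249.2  71. ] [ 3.134  0.007 -0.038] F [-0.2 -0.9 -0.2]
0.25, -0.44, 2.39, 0.008, 0.007, -0.002,
```

{"op": "step_arm", "data": {
  "commands": [0.1,-0.2,0.5,0.005,0.003,0,0,0.1,-0.2,1,0.005,0.003,0,0,0.1,-0.2,1.4,0.005,0.003,0,0,0.1,-0.2,1.8,0.005,0.003,0,0,0.1,-0.2,2.1,0.005,0.003,0,0,0.1,-0.2,2.3,0.005,0.003,0,0,0.1,-0.2,2.3,0.005,0.003,0,0]
}}

```text
clock: 31.9
eef_pos: [421.5, 255.5, 53.3]
tool_rot: [-3.136, -0.007, -0.036]
force: [1.2, 1.6, 3.8]
width: -0.1
gripper_force: 1.8
```

{"op": "step_arm", "data": {
  "commands": [-0.2,0.1,0.2,0,0,0,0,-0.2,0.1,0.4,0,0,0,0,-0.2,0.1,0.5,0,0,0,0,-0.2,0.1,0.6,0,0,0,0,-0.2,0.1,0.7,0,0,0,0,-0.2,0.1,0.7,0,0,0,0]
}}

```text
clock: 32.5
eef_pos: [420.7, 255.1, 50.2]
tool_rot: [-3.132, -0.01, -0.037]
force: [-5.0, -2.7, 49.0]
width: 0.1
gripper_force: 24.6
```

{"op": "step_arm", "data": {
  "commands": [0,0,-0.8,0,0,0,0,-0.15,0.15,-1.6,0,0,0,0,-0.15,0.15,-1.6,0,0,0,0,-0.15,0.15,-1.6,0,0,0,0]
}}

```text
clock: 32.9
eef_pos: [416.4, 252.3, 61.5]
tool_rot: [-3.138, -0.005, -0.036]
force: [0.2, -0.2, -0.4]
width: 0.2
gripper_force: 0.0
```

{"op": "step_arm", "data": {
  "commands": [0,0,0.4,0,0,0,0,0,0,0.4,0,0,0,0,0,0,0.4,0,0,0,0]
}}

```text
clock: 33.2
eef_pos: [416.9, 252.5, 57.3]
tool_rot: [-3.137, -0.005, -0.036]
force: [0.0, 0.1, 1.0]
width: -0.1
gripper_force: 0.0
```

{"op": "step_arm", "data": {
  "commands": [0,0,0.2,0,0,0,0,0,0,0.2,0,0,0,0,0,0,0.2,0,0,0,0]
}}

```text
clock: 33.5
eef_pos: [417.0, 252.5, 55.8]
tool_rot: [-3.137, -0.005, -0.036]
force: [-0.5, 1.0, 2.1]
width: -0.1
gripper_force: 1.0
```

{"op": "step_arm", "data": {
  "commands": [0,0,0.2,0,0,0,0,0,0,0.2,0,0,0,0,0,0,0.2,0,0,0,0]
}}

```text
clock: 33.8
eef_pos: [417.1, 252.6, 53.9]
tool_rot: [-3.137, -0.005, -0.036]
force: [-2.4, -1.1, 2.8]
width: 0.2
gripper_force: 1.6
```

{"op": "step_arm", "data": {
  "commands": [0,0,0.2,0,0,0,0,0,0,0.2,0,0,0,0,0,0,0.2,0,0,0,0]
}}

```text
clock: 34.1
eef_pos: [417.2, 252.6, 51.9]
tool_rot: [-3.137, -0.005, -0.036]
force: [-0.4, -0.3, 3.7]
width: 0.1
gripper_force: 2.2
```

{"op": "step_arm", "data": {
  "commands": [0,0,0.2,0,0,0,0,0,0,0.2,0,0,0,0,0,0,0.2,0,0,0,0]
}}

```text
clock: 34.4
eef_pos: [417.1, 252.6, 50.9]
tool_rot: [-3.136, -0.006, -0.036]
force: [-3.2, -2.7, 16.9]
width: -0.0
gripper_force: 8.2
```

The force builds gently from 57 to 51 mm and then rises sharply. That matches the full 6 mm of travel, so the button is fully pressed. I'm retreating for a final check.

{"op": "step_arm", "data": {
  "commands": [0,0,-1,0,0,0,0,0,0,-5,0,0,0,0,0,0,-10,0,0,0,0,0,0,-15,0,0,0,0,0,0,-15,0,0,0,0,0,0,-15,0,0,0,0,0,0,-15,0,0,0,0]
}}

```text
clock: 35.1
eef_pos: [415.8, 252.0, 199.1]
tool_rot: [-3.137, -0.005, -0.036]
force: [-0.9, -0.9, -0.6]
width: 0.4
gripper_force: 0.0
```

Run:
```python
from plan import *
d=cups_scene(); save(d,'s8.png')
print(ctrl.read_state()['force'])
```

```text
cup [414.7 238.8] 65 [627.3 278.7 131.1] y [268.2 297.2]
cup [395.6 240.4] 49 [616.  229.4 131.2] y [221.1 236.4]
cup [381.1 242.4] 97 [613.6 189.1 130.4] y [173.3 203.4]
cup [363.  245.1] 86 [617.3 137.1 131.2] y [125. 155.]
[-0.22626736  0.22523307 -0.78220233]
```

View pics/s8.png

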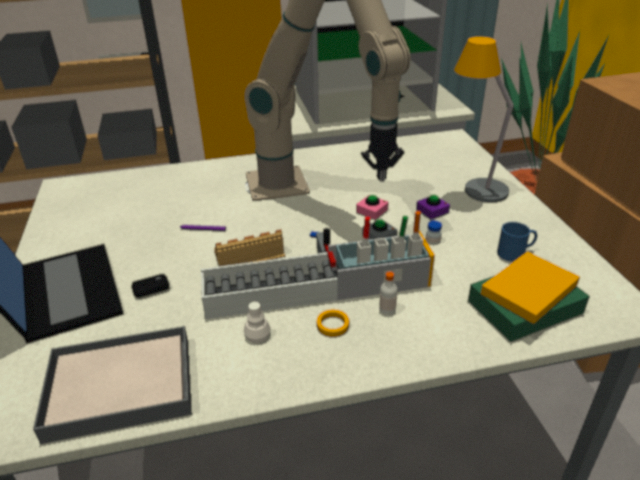

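The final view shows the tote home at (385,255) with all three markers standing. The gate is closed at (330,257), the other objects look undisturbed, and the robot is clear.

```bash
python3 -c "
from cell import ctrl
print(ctrl.finish_job())"
```

```text
the job is handed in; nothing more can be done
None
```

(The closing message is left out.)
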